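# Swap the plug-in filter of a cable amplifier

## Robot

A 7-joint arm with a two-finger parallel gripper is mounted at the origin on the work surface. World frame = base frame: x ahead of the robot, y to its left, z up, the work surface at z = 0. Lengths are in m, angles in rad, forces in N, time in s.
With the tool pointing down it reaches from about 0.35 to 0.9 m from the base axis. Payload 7.2 kg.
Tool frame: the origin (TCP) lies at the very end of the fingers, on their centre line; the grasp point (between the pads) lies 19 mm behind it (arm.hold_point_z is the distance from the TCP to the grasp point, in m); x points along the fingers, y is the direction in which the jaws open and shut, and the axes are right-handed (so a half turn about x gives the same grasp; the last joint's range is limited). The gripper opens to 88 mm and grips with 3 to 60 N. Pads are 20 mm wide; open, the fingers measure 115 mm over their backs; the gripper's body (75 mm by 178 mm) begins 61 mm behind the grasp point.
Start: joints at [-1.221, 0.411, -0.013, 1.596, 0.006, 1.134, -0.082], TCP at [0.254, 0.571, 0.223] pointing down, gripper open.
Joint ranges: [-2.95, 2.95], [-0.29, 1.99], [-1.47, 1.44], [0.14, 2.54], [-1.03, 4.17], [0.13, 1.85], [-2.86, 2.86]. Speed limits (rad/s): [2.39, 2.39, 3.01, 3.01, 3.14, 3.14, 3.14].

## Interface

Orientations are given as a 3x3 rotation matrix whose columns are the frame's x, y, z axes.
In Python, from plant import arm gives the robot as it stands.
- The arm moves only by the shell command python3 -m inch 'ROWS' [FORCE]. ROWS is JSON, a list of rows, each a list of 3 entries, a list of its own where there are three numbers: the closure, from 0 (fully open) to 1 (shut), then the shift along the tool's x, y, z in mm, then the turn about the tool's x in rad. In form: [[fingers, [dx, dy, dz], roll], ...]. A call has 1 to 10 rows; each row is the pose to reach, as a shift and turn from the pose measured when the call began, along the tool's axes at that moment; what a row does not reach only later rows make up. A row lasts 1/12 s, in which the tool goes at most 41.7 mm and 7.16 degrees, less where a joint would pass 70% of its speed; a pose out of reach is approached as far as the arm can. A call with a gripper value outside its range is refused whole. The fingers move at their own pace and stop on an object; FORCE is the grip in N (left out, the last holds). Time passes only in rows, so rows that repeat a pose let the fingers close. It gives the time, the measured TCP pose, the force and the opening at its end, in the units of the state.
- arm.get_obs(): the state, without advancing time (a new reading comes with each control period).
- arm.get_image(name): name is "scene" or "side" or "wrist"; returns a dict with "image" (420x560x3 uint8, red, green, blue), "K" (3x3 intrinsics, pixels), "cam_to_world" (4x4, takes a point from camera to world coordinates). Camera axes: x right, y down, z forward; pixel columns grow to the right and rows downward; lengths in m; the calibration is good to about 2 mm. A picture is of the moment at which its call begins. There is no depth.
- arm.close_job(): hands the job in, once; it reports no verdict.
The state is a dict: "clock": time; "joint_pos": joint angles; "qd": joint speeds; "joint_efforts": joint torques, N m; "position": TCP position; "tcp_rot": TCP orientation; "wrist_force": force on the tool from outside, world axes, zero at the start; "moment": the same for the moment, N m; "finger_gap": finger opening in m.
Only numpy, scipy, OpenCV 4.12 (cv2) and the standard library are available. Lean on these libraries where they do the work, as an engineer would, in place of code of your own. Each camera call takes 0.05 s, during which the arm holds its last target. There are 200 camera calls.

## Task

The filter module plugged into the open white amplifier housing is faulty. Pull it out and stand it upright in the grey parts tray, and plug the spare, the identical oblong module standing on the bench, into the emptied socket until it is fully home with its flange down on the socket. Leave the other things on the bench where they are.

Things in the scene. Friction and masses are not known exactly. Their poses are not given: they have to be found in the camera images.
- old_filter: Faulty filter module, plugged home in the socket at the start; lifts straight out, only friction holds it. Tinplate can, about 0.12 kg, 56 mm tall. Origin: centre of underside, z up, x along its long side. From below: black contact block 40 (x) x 22 mm to z 6; plug 44 x 26 to z 20; flange 56 x 38 to z 24; can 44 x 26 to z 56: grip here, 26 mm across y. Stands steadily on its foot.
- spare_filter: The spare filter module, identical to the faulty one in shape, size, mass and axes (origin at the centre of the underside, z up, x along the long side). At the start it stands upright on the bench, to the left or right in front of the housing. Both modules are the same end for end and may be plugged in either way round.
- housing: Base half of a white ribbed cast amplifier housing, open on top, fixed: 190 (x) x 250 (y) mm, rim 48 mm high; coaxial ports reach 151 mm from the middle along y. Origin: centre of underside, z up. Inside a deck 40 mm up; soldered parts at its -y end reach 62 mm high, all over 80 mm (along y) from the socket's centre; nothing else is above 48 mm except the plugged module.
- socket (a point): Mouth centre of the filter socket, a black block 74 x 56 mm in the housing's deck, its top 48 mm above the bench (this point); axes as the housing's. Hole 46.5 mm along x, 28.5 along y, 24 deep, with a 2 mm bevel: a module's 44 x 26 plug has 1.25 mm to spare each side and slides in freely until its flange rests on the block, its underside 20 mm below this point.
- tray: Grey plastic parts tray, empty and open at the top, loose on the bench (0.45 kg): 110 (x) x 150 (y) mm outside, 24 mm high, walls 4 mm, floor about 4 mm thick. Origin: centre of its underside; z up. To the left or right in front of the housing, on the other side from the spare.
- square_can: Bystander: a square tinplate can 42 x 42 mm, 30 mm tall, another kind of filter that does not fit. Origin: centre of its underside.
- multimeter: Bystander: hand multimeter lying on its back, 190 (x) x 90 (y) mm, 48 mm high. Origin: centre of its underside.
- circuit_board: Bystander: green circuit board 150 (x) x 110 (y) mm with parts up to 14 mm high. Origin: centre of its underside.
- screwdriver: Bystander: screwdriver lying on the bench, 190 mm long, along its x, less than 40 mm high. Origin: under its middle.
- adapter: Bystander: small coaxial adapter standing upright, 20 mm across, 36 mm tall. Origin: centre of its underside.
- flux_jar: Bystander: small amber jar with a white lid, 42 mm across, 42 mm tall. Origin: centre of its underside.
Things that resemble listed ones, but are neither listed nor needed, are in the scene too. What is shaped like the spare_filter but pink is not meant.

How it is judged:
By the outcome, as a careful person would: the job done as asked, in the order asked, and still so for the second after the job is handed in, with the robot touching nothing.
It also fails if it takes over 58 s, if anything falls off the work surface, if the arm or the gripper's body presses on something with over 40 N, if the wrist force passes 120 N, or if a joint passes its speed limit or range.

## Working session

There is one attempt and no reset: what is moved stays moved. The work goes in short steps, Python scripts to look and compute and a shell command to move; the robot and the scene stay as the last step left them, time stands still between calls to the robot, and variables do not carry over. Pictures are saved under pics/ and viewed, about 8 in all and at most 12, crops included, and the job is handed in when it is done.

```bash
mkdir -p pics; ls; python3 - <<'E'
from plant import arm
import cv2,pickle,numpy as np
for n in ["scene","side","wrist"]:
    r=arm.get_image(n); pickle.dump(r,open(f'pics/{n}0.pkl','wb'))
    cv2.imwrite(f'pics/{n}0.png',r["image"][:,:,::-1])
    print(n,r["K"].round(1).tolist(),r["cam_to_world"].round(3).tolist())
o=arm.get_obs();print(o["clock"],o["position"],np.round(o["tcp_rot"],3).tolist(),o["finger_gap"],o["wrist_force"])
E
```

```text
pics
scene [[508.5, 0.0, 280.8], [0.0, 508.5, 203.7], [0.0, 0.0, 1.0]] [[-0.727, 0.477, -0.494, 1.125], [0.686, 0.514, -0.514, 0.617], [0.009, -0.713, -0.701, 0.912], [0.0, 0.0, 0.0, 1.0]]
side [[434.1, 0.0, 277.2], [0.0, 434.1, 212.2], [0.0, 0.0, 1.0]] [[0.979, -0.146, 0.141, 0.353], [-0.202, -0.655, 0.728, -0.802], [-0.014, -0.741, -0.671, 0.807], [0.0, 0.0, 0.0, 1.0]]
wrist [[306.5, 0.0, 277.0], [0.0, 306.5, 211.4], [0.0, 0.0, 1.0]] [[0.405, 0.881, 0.243, 0.186], [0.914, -0.39, -0.109, 0.602], [-0.001, 0.266, -0.964, 0.385], [0.0, 0.0, 0.0, 1.0]]
0.15 [0.25345324 0.57090958 0.22203696] [[-0.0, 0.406, 0.914], [-0.001, 0.914, -0.406], [-1.0, -0.001, 0.0]] 0.0876386714499382 [ 0.49470356  0.13366078 -0.41545252]
```

View pics/scene0.png

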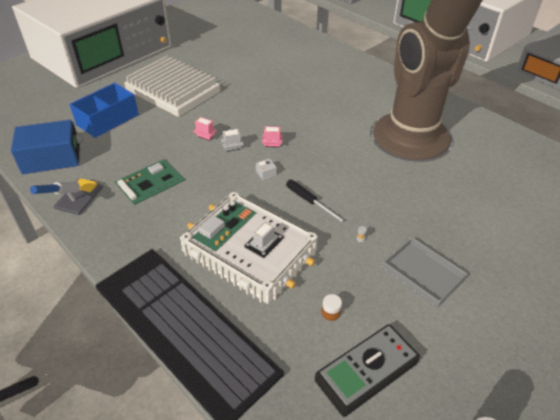

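View pics/side0.png

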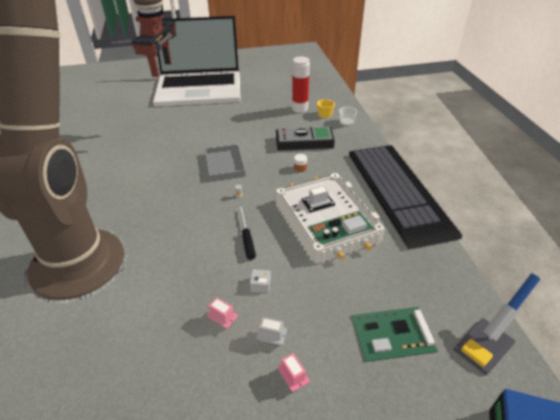

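The scene view shows the housing (250,245) with the plugged module (264,235), the grey spare (232,139) between pink lookalikes (205,128) and (272,136), the square can (266,169) and the tray (427,269). The side view shows the same things: spare (271,330), tray (224,162), plugged module (318,197). I'll enlarge the important parts.

```bash
cat > h.py <<'E'
import numpy as np,cv2,pickle
def ld(n): return pickle.load(open(f'pics/{n}.pkl','rb'))
def ray(r,uv,z):
    K,T=np.array(r["K"]),np.array(r["cam_to_world"]); uv=np.atleast_2d(uv).astype(float)
    d=np.c_[uv,np.ones(len(uv))]@np.linalg.inv(K).T@T[:3,:3].T
    return T[:3,3]+d*((z-T[2,3])/d[:,2])[:,None]
def proj(r,P):
    K,T=np.array(r["K"]),np.array(r["cam_to_world"]); c=(np.atleast_2d(P)-T[:3,3])@T[:3,:3]
    p=c@K.T; return p[:,:2]/p[:,2:]
def crop(r,x,y,w,h,s):
    im=cv2.resize(r["image"][y:y+h,x:x+w,::-1],None,fx=s,fy=s,interpolation=cv2.INTER_CUBIC)
    for i in range(0,w,10): cv2.putText(im,str(x+i),(i*s,8),0,.3,(0,255,255),1); cv2.line(im,(i*s,8),(i*s,14),(0,255,255),1)
    for i in range(0,h,10): cv2.putText(im,str(y+i),(0,i*s+4),0,.3,(0,255,255),1); cv2.line(im,(22,i*s),(28,i*s),(0,255,255),1)
    return im
E
python3 - <<'E'
from h import *
a,b=ld('scene0'),ld('side0')
im=np.vstack([np.hstack([crop(a,210,120,50,37,8),crop(a,238,215,50,37,8)]),np.hstack([crop(b,245,308,50,37,8),crop(b,293,178,50,37,8)])])
cv2.imwrite('pics/c1.png',im)
E
```

```text
(no output)
```

View pics/c1.png

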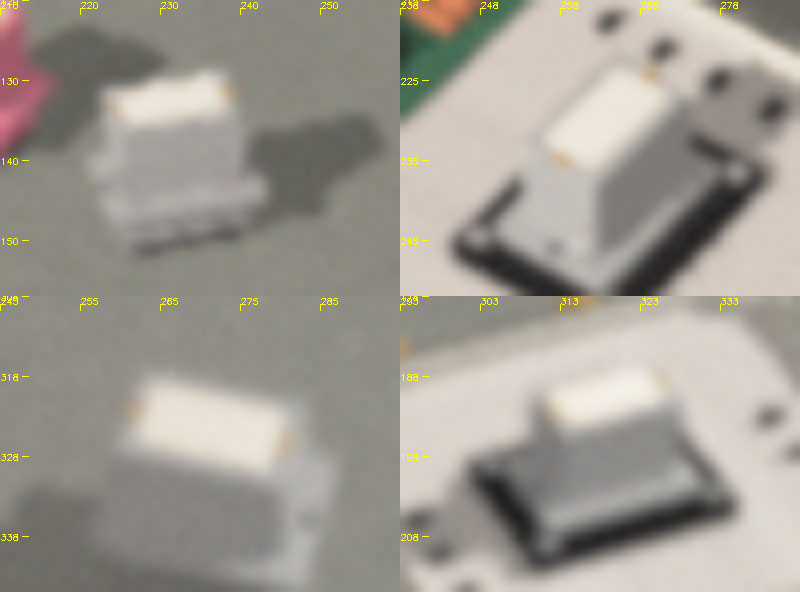

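The crops show both modules' bright tops clearly: spare at scene (231,132) and side (271,323), plugged module at scene (263,229) and side (319,190). I'll cast these onto their top planes.

```bash
cat >> h.py <<'E'
def top(r,x,y,w,h,z,thr=200):
    s=8; im=cv2.resize(r["image"][y:y+h,x:x+w],None,fx=s,fy=s,interpolation=cv2.INTER_CUBIC).min(2)
    m=(im>thr).astype(np.uint8); n,l,st,ce=cv2.connectedComponentsWithStats(m)
    k=1+np.argmax(st[1:,4]); ys,xs=np.nonzero(l==k)
    P=ray(r,np.c_[xs/s+x-.44,ys/s+y-.44],z)[:,:2]
    (c,wh,ang)=cv2.minAreaRect((P*1000).astype(np.float32))
    if wh[0]<wh[1]: wh=wh[::-1]; ang+=90
    return np.round(P.mean(0)*1000,1),np.round(c,1),np.round(wh,1),round((ang+90)%180-90,1)
E
python3 - <<'E'
from h import *
a,b=ld('scene0'),ld('side0')
for t in (175,195): 
  print('spare',top(a,215,122,30,20,.056,t),top(b,256,312,30,22,.056,t))
  print('old',top(a,250,218,26,22,.084,t),top(b,305,180,28,20,.084,t))
im=np.hstack([crop(a,380,232,94,72,4),crop(b,195,140,60,72,4)]);cv2.imwrite('pics/c2.png',im)
def cut(r,x,y,w,h): print(cv2.Canny(r["image"],40,80)[y:y+h,x:x+w].sum())
E
```

```text
spare (array([ 428.7, -312.1]), array([ 429., -313.]), array([39.1, 26.8]), -28.5) (array([ 431.5, -312. ]), array([ 433.6, -312.6]), array([44.5, 21.5]), -26.4)
old (array([625.8,  32. ]), array([624.9,  38.5]), array([65.8, 58.2]), 47.1) (array([634.3,  54.7]), array([630. ,  52.8]), array([77.5, 73.9]), 73.0)
spare (array([ 428.2, -312.8]), array([ 428.2, -313.3]), array([33.9, 20.2]), -26.8) (array([ 430.9, -311.3]), array([ 430.7, -311.2]), array([33.6, 17.1]), -26.9)
old (array([625.6,  42. ]), array([625.5,  42.1]), array([35.2, 19. ]), 9.9) (array([635.2,  54.1]), array([630. ,  52.4]), array([73.7, 70.7]), -17.0)
```

View pics/c2.png

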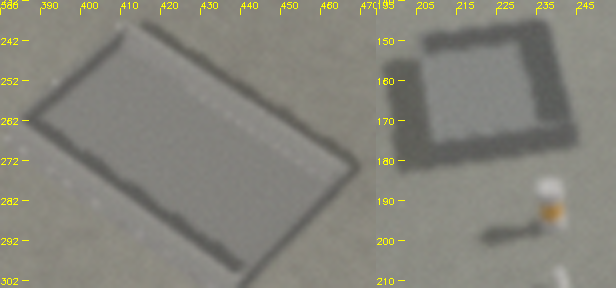

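The tray's outline is clear in the scene crop (corners about (388,262), (413,238), (469,273), (440,303)) and in the side crop (about (198,153), (239,143), (245,175), (204,182)).

```bash
cat >> h.py <<'E'
def go(p,yaw,o=None):
    """shift (mm, tool axes) and roll so that TCP is at p and tool z points along yaw (deg, mod 180), tool down"""
    from plant import arm
    o=o or arm.get_obs(); R=np.array(o["tcp_rot"]); d=R.T@(np.array(p)-o["position"])*1000
    cur=np.degrees(np.arctan2(R[1,2],R[0,2])); t=(yaw-cur+90)%180-90
    print('t',o["clock"],'pos',np.round(o["position"],4),'yaw',round(cur,2),'tilt',np.round(R[:2,0],3),'gap',round(o["finger_gap"],4),'F',np.round(o["wrist_force"],1),'j',np.round(o["joint_pos"],2))
    print('shift',np.round(d,1),'roll',round(-np.radians(t),3),'other',round(-np.radians(t-np.sign(t)*180),3))
E
python3 - <<'E'
from h import *
a,b=ld('scene0'),ld('side0')
for t in (205,215,222): print('old',top(a,250,218,26,22,.084,t),top(b,307,182,24,14,.084,t))
P=ray(a,[(388,262),(413,238),(469,273),(440,303)],.024)[:,:2]; Q=ray(b,[(198,153),(239,143),(245,175),(204,182)],.012)[:,:2]
for X in(P,Q): print(X.round(3).tolist(),cv2.minAreaRect((X*1000).astype(np.float32)))
go([.626,.044,.20],10)
E
```

```text
old (array([625.7,  42.1]), array([625.5,  42.1]), array([32.8, 16.6]), 10.0) (array([631. ,  50.3]), array([633.6,  50.8]), array([49.7, 29. ]), 36.7)
old (array([626. ,  42.2]), array([625.6,  42.1]), array([29.6, 13.3]), 9.8) (array([628.5,  45.9]), array([628.5,  46. ]), array([31.9, 17.3]), 14.4)Traceback (most recent call last):
  File "<stdin>", line 3, in <module>
  File "h.py", line 18, in top
    k=1+np.argmax(st[1:,4]); ys,xs=np.nonzero(l==k)
        ~~~~~~~~~^^^^^^^^^^
    return _wrapfunc(a, 'argmax', axis=axis, out=out, **kwds)
    return bound(*args, **kwds)
ValueError: attempt to get argmax of an empty sequence
```

```bash
python3 - <<'E'
from h import *
a,b=ld('scene0'),ld('side0')
P=ray(a,[(388,262),(413,238),(469,273),(440,303)],.024)[:,:2]; Q=ray(b,[(198,153),(239,143),(245,175),(204,182)],.012)[:,:2]
for X in(P,Q): print(X.round(3).tolist(),cv2.minAreaRect((X*1000).astype(np.float32)))
go([.626,.044,.20],10)
E
```

```text
[[0.451, 0.264], [0.351, 0.259], [0.345, 0.405], [0.459, 0.406]] ((404.92974853515625, 334.3253173828125), (113.35589599609375, 145.70924377441406), 2.348336935043335)
[[0.328, 0.396], [0.465, 0.425], [0.459, 0.247], [0.335, 0.24]] ((399.81634521484375, 332.0665588378906), (138.63572692871094, 179.0743408203125), 2.5395126342773438)
t 0.15 pos [0.2535 0.5709 0.222 ] yaw -23.94 tilt [-0.    -0.001] gap 0.0876 F [ 0.5  0.1 -0.4] j [-1.22  0.41 -0.01  1.6   0.01  1.13 -0.08]
shift [  22.4 -330.4  554.3] roll -0.592 other 2.549
```

```bash
python3 -m inch '[[0,[0,-150,250],-0.3],[0,[0,-150,250],-0.3],[0,[0,-230,390],-0.59],[0,[0,-230,390],-0.59],[0,[22,-330,554],-0.59],[0,[22,-330,554],-0.59],[0,[22,-330,554],-0.59],[0,[22,-330,554],-0.59],[0,[22,-330,554],-0.59],[0,[22,-330,554],-0.59]]' 20; python3 -c "
from h import *
go([.626,.044,.20],10)"
```

```text
clock: 0.98
position: [0.4932, 0.2315, 0.211]
tcp_rot: [[-0.0, -0.171, 0.985], [-0.001, 0.985, 0.171], [-1.0, -0.001, -0.001]]
wrist_force: [0.6, 1.1, -0.3]
finger_gap: 0.0878
t 0.9833 pos [0.4932 0.2315 0.211 ] yaw 9.87 tilt [-0.    -0.001] gap 0.0878 F [ 0.6  1.1 -0.3] j [-0.57  0.29  0.05  1.81 -0.01  1.05  1.23]
shift [  11.1 -207.5   98.7] roll -0.002 other 3.139
```

```bash
python3 -m inch '[[0,[11,-207,99],0],[0,[11,-207,99],0],[0,[11,-207,99],0],[0,[11,-207,99],0],[0,[11,-207,99],0],[0,[11,-207,99],0],[0,[11,-207,99],0],[0,[11,-207,99],0]]'; python3 - <<'E'
from h import *
from plant import arm
go([.626,.044,.20],10)
for n in ["scene","side","wrist"]:
    r=arm.get_image(n); pickle.dump(r,open(f'pics/{n}1.pkl','wb'))
r=ld('wrist1'); print(proj(r,[[.626,.044,.084]]))
cv2.imwrite('pics/w1.png',r["image"][:,:,::-1])
E
```

```text
clock: 1.65
position: [0.6263, 0.0428, 0.1994]
tcp_rot: [[-0.002, -0.168, 0.986], [-0.002, 0.986, 0.168], [-1.0, -0.001, -0.002]]
wrist_force: [-0.2, 0.5, 0.2]
finger_gap: 0.0881
t 1.65 pos [0.6263 0.0428 0.1994] yaw 9.69 tilt [-0.002 -0.002] gap 0.0881 F [-0.2  0.5  0.2] j [-0.25  0.44  0.14  1.62 -0.06  1.09  1.65]
shift [-0.6  1.2 -0.1] roll -0.005 other 3.136
[[273.44121243 208.37361449]]
```

View pics/w1.png

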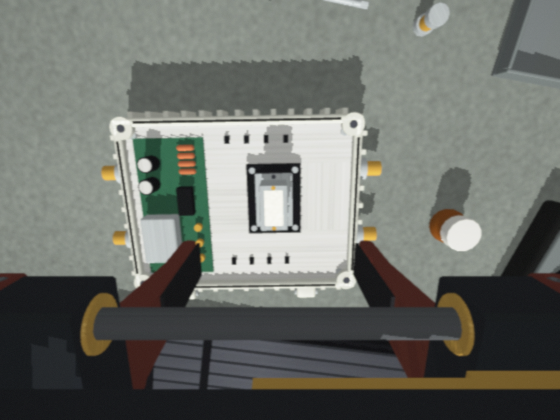

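The wrist view shows the socket block (corners about (248,163), (299,163), (300,233), (248,233)) and the module label (274,207). I'll measure both.

```bash
cat >> h.py <<'E'
def block(r,x,y,w,h,z,thr=70):
    s=6; im=cv2.resize(r["image"][y:y+h,x:x+w],None,fx=s,fy=s,interpolation=cv2.INTER_CUBIC).max(2)
    m=(im<thr).astype(np.uint8); n,l,st,ce=cv2.connectedComponentsWithStats(m)
    k=1+np.argmax(st[1:,4]); ys,xs=np.nonzero(l==k)
    P=ray(r,np.c_[xs/s+x-.42,ys/s+y-.42],z)[:,:2]; c,wh,ang=cv2.minAreaRect((P*1000).astype(np.float32))
    if wh[0]<wh[1]: wh=wh[::-1]; ang+=90
    return np.round(c,1),np.round(wh,1),round((ang+90)%180-90,1)
E
python3 - <<'E'
from h import *
r=ld('wrist1')
for t in(195,215,235): print('label',top(r,255,185,36,48,.084,t))
for t in(60,80,110): print('block',block(r,240,155,68,88,.048,t))
E
```

```text
label (array([625.8,  43.8]), array([625.8,  43.7]), array([40. , 20.8]), 11.7)
label (array([625.6,  43.8]), array([625.8,  43.8]), array([35.2, 18.5]), 11.0)
label (array([625.7,  43.7]), array([625.9,  43.7]), array([33.3, 16.2]), 11.3)
block (array([593.3,  37.4]), array([53.4,  8.9]), -78.7)
block (array([624.8,  43.7]), array([74. , 54.6]), 11.1)
block (array([624.8,  43.7]), array([75. , 55.5]), 11.0)
```

```bash
python3 - <<'E'
from h import *
go([.6255,.0438,.058],11.2)
E
python3 -m inch '[[0,[70,1,-1],-0.027],[0,[70,1,-1],-0.027],[0,[120,1,-1],-0.027],[0,[141,1,-1],-0.027],[0,[141,1,-1],-0.027],[0,[141,1,-1],-0.027],[0,[141,1,-1],-0.027]]' 20; python3 -c "
from h import *
go([.6255,.0438,.058],11.2)"
```

```text
t 1.8 pos [0.6255 0.0464 0.2   ] yaw 9.99 tilt [-0.001 -0.   ] gap 0.0878 F [-0.5  0.2  0. ] j [-0.25  0.43  0.14  1.62 -0.06  1.09  1.65]
shift [142.   -2.5  -0.3] roll -0.021 other 3.121
clock: 2.38
position: [0.6252, 0.0482, 0.061]
tcp_rot: [[0.001, -0.201, 0.98], [0.0, 0.98, 0.201], [-1.0, 0.0, 0.001]]
wrist_force: [0.0, 0.3, 0.5]
finger_gap: 0.0878
t 2.3833 pos [0.6252 0.0482 0.061 ] yaw 11.61 tilt [0.001 0.   ] gap 0.0878 F [0.  0.3 0.5] j [-0.23  0.59  0.11  1.74 -0.08  0.82  1.69]
shift [ 3.  -4.4 -0.6] roll 0.007 other -3.134
```

```bash
python3 -m inch '[[0,[3,-4.4,-0.6],0],[0,[3,-4.4,-0.6],0],[0,[3,-4.4,-0.6],0],[0.3,[3,-4.4,-0.6],0],[0.6,[3,-4.4,-0.6],0],[0.9,[3,-4.4,-0.6],0],[0.9,[3,-4.4,-0.6],0],[0.9,[3,-4.4,-0.6],0],[0.9,[3,-4.4,-0.6],0],[0.9,[3,-4.4,-0.6],0]]' 25; python3 -c "
from h import *
go([.6255,.0438,.058],11.2)"
```

```text
clock: 3.22
position: [0.6255, 0.0438, 0.0579]
tcp_rot: [[0.001, -0.201, 0.98], [0.0, 0.98, 0.201], [-1.0, 0.0, 0.001]]
wrist_force: [0.2, 0.9, 0.4]
finger_gap: 0.0448
t 3.2167 pos [0.6255 0.0438 0.0579] yaw 11.61 tilt [0.001 0.   ] gap 0.0448 F [0.2 0.9 0.4] j [-0.22  0.59  0.11  1.75 -0.08  0.81  1.7 ]
shift [-0.1 -0.  -0. ] roll 0.007 other -3.134
```

Still closing; wait for contact.

```bash
python3 -m inch '[[0.9,[0,0,0],0],[0.9,[0,0,0],0],[0.9,[0,0,0],0],[0.9,[0,0,0],0],[0.9,[0,0,0],0],[0.9,[0,0,0],0],[0.9,[0,0,0],0]]' 25; python3 -c "
from h import *
go([.6255,.0438,.058],11.2)"
```

```text
clock: 3.8
position: [0.6255, 0.0434, 0.0579]
tcp_rot: [[0.001, -0.201, 0.98], [-0.0, 0.98, 0.201], [-1.0, -0.0, 0.001]]
wrist_force: [0.0, -2.1, 0.7]
finger_gap: 0.0259
t 3.8 pos [0.6255 0.0434 0.0579] yaw 11.59 tilt [ 0.001 -0.   ] gap 0.0259 F [ 0.  -2.1  0.7] j [-0.22  0.59  0.11  1.75 -0.08  0.81  1.7 ]
shift [-0.1  0.4  0.1] roll 0.007 other -3.135
```

```bash
python3 -m inch '[[0.9,[-10,0,0],0],[0.9,[-25,0,0],0],[0.9,[-50,0,0],0],[0.9,[-80,0,0],0],[0.9,[-110,0,0],0],[0.9,[-110,0,0],0],[0.9,[-110,0,0],0]]' 25; python3 -c "
from h import *
go([.404,.333,.16],0)"
```

```text
clock: 4.38
position: [0.6265, 0.0441, 0.1705]
tcp_rot: [[0.005, -0.202, 0.979], [0.001, 0.979, 0.202], [-1.0, 0.0, 0.005]]
wrist_force: [-0.2, 0.2, -1.4]
finger_gap: 0.0259
t 4.3833 pos [0.6265 0.0441 0.1705] yaw 11.62 tilt [0.005 0.001] gap 0.0259 F [-0.2  0.2 -1.4] j [-0.24  0.46  0.13  1.66 -0.07  1.02  1.68]
shift [   9.7  327.8 -159.8] roll 0.203 other -2.939
```

```bash
python3 -m inch '[[0.9,[0,150,-80],0.1],[0.9,[0,150,-80],0.1],[0.9,[0,150,-80],0.1],[0.9,[0,328,-160],0.2],[0.9,[0,328,-160],0.2],[0.9,[0,328,-160],0.2],[0.9,[0,328,-160],0.2],[0.9,[0,328,-160],0.2],[0.9,[0,328,-160],0.2],[0.9,[0,328,-160],0.2]]' 25; python3 - <<'E'
from h import *
from plant import arm
go([.404,.333,.16],0)
r=arm.get_image("wrist"); pickle.dump(r,open('pics/wrist2.pkl','wb'))
cv2.imwrite('pics/w2.png',r["image"][:,:,::-1])
E
```

```text
clock: 5.22
position: [0.3976, 0.3392, 0.1687]
tcp_rot: [[0.001, -0.013, 1.0], [0.003, 1.0, 0.013], [-1.0, 0.003, 0.001]]
wrist_force: [-0.2, 0.9, -1.1]
finger_gap: 0.0256
t 5.2167 pos [0.3976 0.3392 0.1687] yaw 0.73 tilt [0.001 0.003] gap 0.0256 F [-0.2  0.9 -1.1] j [-0.82  0.29  0.03  1.91 -0.01  0.94  0.8 ]
shift [ 8.7 -6.3  6.3] roll 0.013 other -3.129
```

View pics/w2.png

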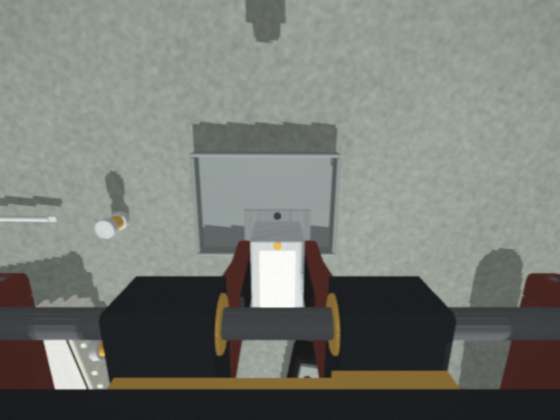

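The wrist view shows the tray rim: far corners (192,155), (339,154); near edge around row 254, columns 198–335; the module hangs upright between the fingers.

```bash
python3 -c "
from h import *
r=ld('wrist2');print(ray(r,[(192,155),(339,154),(198,254),(335,254)],.024).round(3))
go([.404,.333,.036],0)"
```

```text
[[0.352 0.256 0.024]
 [0.349 0.402 0.024]
 [0.458 0.256 0.024]
 [0.456 0.405 0.024]]
t 5.2667 pos [0.4001 0.3361 0.1687] yaw 0.58 tilt [0.002 0.001] gap 0.0261 F [ 0.1  0.3 -1.2] j [-0.82  0.29  0.03  1.91 -0.01  0.94  0.8 ]
shift [132.7  -3.3   3.5] roll 0.01 other -3.131
```

```bash
python3 -m inch '[[0.9,[35,-5,3.5],0],[0.9,[70,-5,3.5],0],[0.9,[100,-5,3.5],0],[0.9,[120,-5,3.5],0],[0.9,[128,-5,3.5],0],[0.9,[128,-5,3.5],0],[0.9,[128,-5,3.5],0],[0.9,[128,-5,3.5],0]]' 25; python3 -c "
from h import *
go([.404,.331,.034],0)"
```

```text
clock: 5.93
position: [0.4049, 0.3316, 0.0419]
tcp_rot: [[0.004, -0.01, 1.0], [0.002, 1.0, 0.01], [-1.0, 0.002, 0.004]]
wrist_force: [-0.5, 0.3, -1.8]
finger_gap: 0.0258
t 5.9333 pos [0.4049 0.3316 0.0419] yaw 0.55 tilt [0.004 0.002] gap 0.0258 F [-0.5  0.3 -1.8] j [-0.8   0.47  0.03  2.01 -0.02  0.65  0.82]
shift [ 7.9 -0.6 -1. ] roll 0.01 other -3.132
```

```bash
python3 -m inch '[[0.9,[3,0,0],0],[0.9,[5,0,0],0],[0.9,[6,0,0],0],[0.9,[7,0,0],0],[0.9,[7.5,0,0],0],[0.9,[7.5,0,0],0],[0.9,[7.5,0,0],0]]' 25; python3 -c "
from h import *
go([.404,.331,.034],0)"
```

```text
clock: 6.52
position: [0.4049, 0.3316, 0.0344]
tcp_rot: [[0.004, -0.01, 1.0], [0.002, 1.0, 0.01], [-1.0, 0.002, 0.004]]
wrist_force: [-1.0, 0.8, -0.6]
finger_gap: 0.0255
t 6.5167 pos [0.4049 0.3316 0.0344] yaw 0.55 tilt [0.004 0.002] gap 0.0255 F [-1.   0.8 -0.6] j [-0.8   0.48  0.03  2.02 -0.02  0.64  0.82]
shift [ 0.4 -0.6 -0.9] roll 0.01 other -3.132
```

```bash
python3 -m inch '[[0.9,[0.6,0,0],0],[0.9,[0.6,0,0],0],[0.68,[0.6,0,0],0],[0.66,[0.6,0,0],0],[0.6,[0.6,0,0],0],[0.55,[0.6,0,0],0],[0.5,[0.6,0,0],0],[0.5,[0.6,0,0],0],[0.5,[0.6,0,0],0]]'; python3 -c "
from h import *
go([.43,-.312,.2],-27)"
```

```text
clock: 7.27
position: [0.4049, 0.3316, 0.0338]
tcp_rot: [[0.004, -0.01, 1.0], [0.002, 1.0, 0.01], [-1.0, 0.002, 0.004]]
wrist_force: [0.6, 1.0, -0.6]
finger_gap: 0.044
t 7.2667 pos [0.4049 0.3316 0.0338] yaw 0.55 tilt [0.004 0.002] gap 0.044 F [ 0.6  1.  -0.6] j [-0.8   0.49  0.03  2.02 -0.02  0.63  0.82]
shift [-167.5 -643.5   19.5] roll 0.481 other -2.661
```

```bash
python3 -m inch '[[0.4,[-30,0,0],0],[0,[-70,0,0],0],[0,[-110,0,0],0],[0,[-150,0,0],0],[0,[-168,-100,5],0.1],[0,[-168,-200,5],0.2],[0,[-168,-300,10],0.3],[0,[-168,-400,10],0.4],[0,[-168,-500,15],0.48],[0,[-168,-500,15],0.48]]'; python3 - <<'E'
from h import *
go([.43,-.312,.2],-27)
E
```

```text
clock: 8.1
position: [0.4138, 0.0804, 0.1976]
tcp_rot: [[0.004, 0.458, 0.889], [0.003, 0.889, -0.458], [-1.0, 0.005, 0.003]]
wrist_force: [0.7, 0.2, -0.1]
finger_gap: 0.0878
t 8.1 pos [0.4138 0.0804 0.1976] yaw -27.23 tilt [0.004 0.003] gap 0.0878 F [ 0.7  0.2 -0.1] j [-0.55  0.08  0.26  2.11 -0.03  0.95  0.82]
shift [  -3.5 -341.5  194. ] roll -0.004 other 3.138
```

```bash
python3 -m inch '[[0,[-3,-340,194],0],[0,[-3,-340,194],0],[0,[-3,-340,194],0],[0,[-3,-340,194],0],[0,[-3,-340,194],0],[0,[-3,-340,194],0],[0,[-3,-340,194],0],[0,[-3,-340,194],0],[0,[-3,-340,194],0],[0,[-3,-340,194],0]]'; python3 -m inch '[[0,[0,0,0],0],[0,[0,0,0],0]]';  python3 - <<'E'
from h import *
from plant import arm
go([.43,-.312,.2],-27)
r=arm.get_image("wrist"); pickle.dump(r,open('pics/wrist3.pkl','wb'))
cv2.imwrite('pics/w3.png',r["image"][:,:,::-1])
u,v=proj(r,[[.43,-.312,.056]])[0]; print(u,v)
for t in(195,215,235): print('label',top(r,int(u)-28,int(v)-30,56,60,.056,t))
E
```

```text
clock: 8.93
position: [0.4297, -0.3161, 0.1999]
tcp_rot: [[0.005, 0.461, 0.887], [-0.0, 0.887, -0.461], [-1.0, 0.002, 0.004]]
wrist_force: [-0.5, 0.2, 0.6]
finger_gap: 0.088
clock: 9.1
position: [0.429, -0.3174, 0.1997]
tcp_rot: [[0.004, 0.464, 0.886], [-0.001, 0.886, -0.464], [-1.0, 0.001, 0.004]]
wrist_force: [-0.2, 0.4, -0.0]
finger_gap: 0.088
t 9.1 pos [ 0.429  -0.3174  0.1997] yaw -27.64 tilt [ 0.004 -0.001] gap 0.088 F [-0.2  0.4 -0. ] j [ 0.07  0.3   0.59  1.88 -0.2   1.01  1.84]
shift [-0.3  5.3 -1.6] roll -0.011 other 3.13
281.46643967203755 199.75214955802778
label (array([ 429.1, -310.8]), array([ 429.5, -311.2]), array([41.2, 21.4]), -25.3)
label (array([ 428.8, -310.8]), array([ 429., -311.]), array([35.2, 18.4]), -26.5)
label (array([ 428.9, -311. ]), array([ 429., -311.]), array([33.2, 15.9]), -26.4)
```

View pics/w3.png

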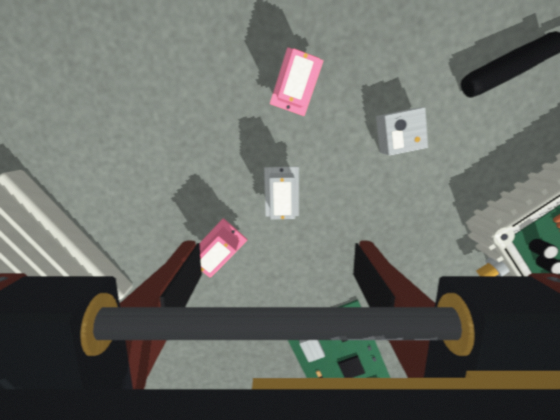

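The wrist view shows the spare (282,195) clear; a pink lookalike (220,248) lies near the left finger's side, so I come down with the jaws only partly open.

```bash
python3 - <<'E'
from h import *
go([.429,-.311,.08],-26.4)
E
python3 -m inch '[[0.43,[0,5.5,-2],-0.021],[0.43,[0,5.5,-2],-0.021],[0.43,[50,5.5,-2],-0.021],[0.43,[90,5.5,-2],-0.021],[0.43,[115,5.5,-2],-0.021],[0.43,[115,5.5,-2],-0.021],[0.43,[115,5.5,-2],-0.021],[0.43,[115,5.5,-2],-0.021]]';  python3 - <<'E'
from h import *
go([.429,-.311,.03],-26.4)
E
```

```text
t 9.15 pos [ 0.4294 -0.3157  0.1996] yaw -27.52 tilt [0.004 0.001] gap 0.0879 F [-0.8  0.1  0. ] j [ 0.07  0.3   0.59  1.88 -0.2   1.01  1.84]
shift [119.6   3.7  -2.9] roll -0.019 other 3.122
clock: 9.82
position: [0.4317, -0.3097, 0.0863]
tcp_rot: [[0.006, 0.442, 0.897], [-0.0, 0.897, -0.442], [-1.0, 0.003, 0.005]]
wrist_force: [-0.1, -0.4, -0.2]
finger_gap: 0.05
t 9.8167 pos [ 0.4317 -0.3097  0.0863] yaw -26.26 tilt [ 0.006 -0.   ] gap 0.05 F [-0.1 -0.4 -0.2] j [ 0.13  0.45  0.52  1.99 -0.32  0.77  1.95]
shift [56.3 -2.4 -2.1] roll 0.002 other -3.139
```

```bash
python3 -m inch '[[0.43,[0,-2.4,-2.1],0],[0.43,[20,-2.4,-2.1],0],[0.43,[40,-2.4,-2.1],0],[0.43,[50,-2.4,-2.1],0],[0.43,[55,-2.4,-2.1],0],[0.43,[55,-2.4,-2.1],0],[0.43,[55,-2.4,-2.1],0],[0.9,[55,-2.4,-2.1],0],[0.9,[55,-2.4,-2.1],0],[0.9,[55,-2.4,-2.1],0]]' 25; python3 -m inch '[[0.9,[0,0,0],0],[0.9,[0,0,0],0],[0.9,[0,0,0],0],[0.9,[0,0,0],0],[0.9,[0,0,0],0],[0.9,[0,0,0],0]]' 25; python3 - <<'E'
from h import *
go([.429,-.311,.03],-26.4)
E
```

```text
clock: 10.65
position: [0.4294, -0.3112, 0.0319]
tcp_rot: [[0.007, 0.442, 0.897], [-0.0, 0.897, -0.442], [-1.0, 0.003, 0.006]]
wrist_force: [-0.4, 0.2, 0.4]
finger_gap: 0.0335
clock: 11.15
position: [0.4296, -0.3114, 0.0323]
tcp_rot: [[0.007, 0.442, 0.897], [-0.001, 0.897, -0.442], [-1.0, 0.003, 0.007]]
wrist_force: [-0.8, 0.5, 5.9]
finger_gap: 0.0257
t 11.15 pos [ 0.4296 -0.3114  0.0323] yaw -26.26 tilt [ 0.007 -0.001] gap 0.0257 F [-0.8  0.5  5.9] j [ 0.18  0.53  0.46  2.02 -0.39  0.66  2.01]
shift [ 2.3  0.1 -0.8] roll 0.002 other -3.139
```

```bash
python3 -m inch '[[0.9,[-15,0,0],0],[0.9,[-40,0,0],0],[0.9,[-75,0,0],0],[0.9,[-110,0,0],0],[0.9,[-140,0,0],0],[0.9,[-140,0,0],0],[0.9,[-140,0,0],0]]' 25; python3 - <<'E'
from h import *
go([.6252,.0437,.17],11.4)
E
```

```text
clock: 11.73
position: [0.4294, -0.3115, 0.1734]
tcp_rot: [[0.01, 0.442, 0.897], [-0.001, 0.897, -0.442], [-1.0, 0.003, 0.01]]
wrist_force: [-0.9, -0.4, -2.1]
finger_gap: 0.0258
t 11.7333 pos [ 0.4294 -0.3115  0.1734] yaw -26.24 tilt [ 0.01  -0.001] gap 0.0258 F [-0.9 -0.4 -2.1] j [ 0.07  0.33  0.59  1.92 -0.23  0.95  1.88]
shift [  4.9 405.1  18.6] roll -0.657 other 2.485
```

```bash
python3 -m inch '[[0.9,[0,80,4],-0.15],[0.9,[0,160,8],-0.3],[0.9,[0,240,12],-0.45],[0.9,[0,405,19],-0.657],[0.9,[0,405,19],-0.657],[0.9,[0,405,19],-0.657],[0.9,[0,405,19],-0.657],[0.9,[0,405,19],-0.657],[0.9,[0,405,19],-0.657],[0.9,[0,405,19],-0.657]]' 25; python3 -m inch '[[0.9,[0,0,0],0],[0.9,[0,0,0],0]]';python3 - <<'E'
from h import *
go([.6252,.0437,.12],11.4)
E
```

```text
clock: 12.57
position: [0.6253, 0.0479, 0.1722]
tcp_rot: [[0.007, -0.201, 0.98], [-0.0, 0.98, 0.201], [-1.0, -0.002, 0.007]]
wrist_force: [0.7, -0.9, -1.0]
finger_gap: 0.0257
clock: 12.73
position: [0.6242, 0.0513, 0.1688]
tcp_rot: [[0.002, -0.206, 0.979], [0.0, 0.979, 0.206], [-1.0, -0.0, 0.002]]
wrist_force: [-0.2, 0.2, -1.9]
finger_gap: 0.0258
t 12.7333 pos [0.6242 0.0513 0.1688] yaw 11.87 tilt [0.002 0.   ] gap 0.0258 F [-0.2  0.2 -1.9] j [-0.38  0.47  0.31  1.67 -0.16  1.02  1.76]
shift [48.8 -7.6 -0.6] roll 0.008 other -3.133
```

```bash
python3 -m inch '[[0.9,[0,-7.6,-0.6],0.008],[0.9,[25,-7.6,-0.6],0.008],[0.9,[45,-7.6,-0.6],0.008],[0.9,[54,-7.6,-0.6],0.008],[0.9,[54,-7.6,-0.6],0.008],[0.9,[54,-7.6,-0.6],0.008],[0.9,[54,-7.6,-0.6],0.008]]';python3 - <<'E'
from h import *
from plant import arm
go([.6252,.0437,.09],11.4)
ims=[]
for n in("scene","side","wrist"):
  r=arm.get_image(n); pickle.dump(r,open(f'pics/{n}4.pkl','wb'))
  u,v=proj(r,[[.625,.0437,.06]])[0].astype(int); ims.append(crop(r,u-32,v-38,66,76,4))
cv2.imwrite('pics/c4.png',np.hstack(ims))
r=ld('wrist4')
for t in(195,215,235):
  u,v=proj(r,[[.625,.0437,.139]])[0].astype(int); print('label',top(r,u-25,v-35,50,70,.139,t))
E
```

```text
clock: 13.32
position: [0.6258, 0.0428, 0.1158]
tcp_rot: [[0.003, -0.197, 0.98], [0.0, 0.98, 0.197], [-1.0, -0.001, 0.003]]
wrist_force: [-0.2, -0.6, -0.8]
finger_gap: 0.0259
t 13.3167 pos [0.6258 0.0428 0.1158] yaw 11.34 tilt [0.003 0.   ] gap 0.0259 F [-0.2 -0.6 -0.8] j [-0.36  0.53  0.3   1.72 -0.19  0.92  1.78]
shift [25.8  1.  -0.5] roll -0.001 other 3.141
label (array([624.1,  44.4]), array([624. ,  43.2]), array([36.1, 25.4]), 11.4)
label (array([625.3,  44.5]), array([625.4,  43.9]), array([32.8, 22.2]), 11.4)
label (array([625.1,  44.7]), array([625.5,  44.7]), array([31.9, 17.6]), 11.3)
```

View pics/c4.png

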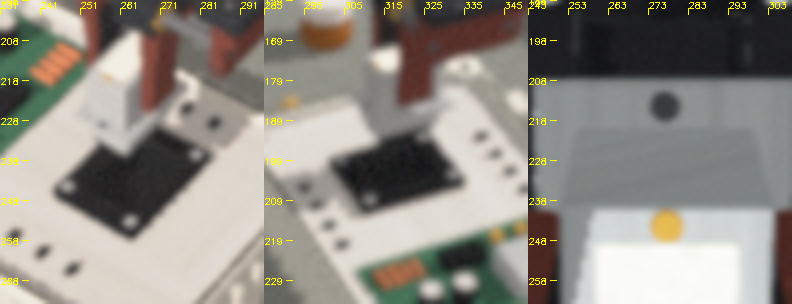

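The crops show the emptied socket free and the spare hanging square above it; its label position agrees with the socket to within about 0.5 mm.

```bash
python3 - <<'E'
from h import *
go([.6255,.0437,.084],11.3)
E
python3 -m inch '[[0.9,[12,0,0],0],[0.9,[22,0,0],0],[0.9,[30,0,0],0],[0.9,[30,0,0],0],[0.9,[30,0,0],0],[0.9,[30,0,0],0]]';python3 - <<'E'
from h import *
go([.6255,.0437,.0603],11.3)
E
```

```text
t 13.4667 pos [0.6259 0.0435 0.116 ] yaw 11.4 tilt [0.004 0.   ] gap 0.0259 F [-0.4 -0.5 -1.4] j [-0.36  0.53  0.3   1.72 -0.19  0.92  1.78]
shift [32.   0.3 -0.5] roll 0.002 other -3.14
clock: 13.97
position: [0.6261, 0.0435, 0.0858]
tcp_rot: [[0.004, -0.198, 0.98], [0.0, 0.98, 0.198], [-1.0, -0.0, 0.003]]
wrist_force: [0.4, 1.5, -0.6]
finger_gap: 0.0259
t 13.9667 pos [0.6261 0.0435 0.0858] yaw 11.4 tilt [0.004 0.   ] gap 0.0259 F [ 0.4  1.5 -0.6] j [-0.35  0.56  0.29  1.74 -0.2   0.86  1.8 ]
shift [25.5  0.3 -0.6] roll 0.002 other -3.14
```

```bash
python3 -m inch '[[0.9,[3,0.2,-0.3],0],[0.9,[5,0.2,-0.3],0],[0.9,[7,0.2,-0.3],0],[0.9,[9,0.2,-0.3],0],[0.9,[11,0.2,-0.3],0],[0.9,[12,0.2,-0.3],0],[0.9,[12,0.2,-0.3],0]]';python3 - <<'E'
from h import *
go([.6255,.0437,.0603],11.3)
E
```

```text
clock: 14.55
position: [0.6256, 0.0436, 0.0735]
tcp_rot: [[0.003, -0.198, 0.98], [0.0, 0.98, 0.198], [-1.0, -0.0, 0.003]]
wrist_force: [-0.5, 0.5, -1.9]
finger_gap: 0.0259
t 14.55 pos [0.6256 0.0436 0.0735] yaw 11.4 tilt [0.003 0.   ] gap 0.0259 F [-0.5  0.5 -1.9] j [-0.35  0.58  0.28  1.75 -0.21  0.84  1.8 ]
shift [13.2  0.1 -0.1] roll 0.002 other -3.14
```

In without contact (7 mm deep, plug entering). Continue.

```bash
python3 -m inch '[[0.9,[2,0,0],0],[0.9,[4,0,0],0],[0.9,[6,0,0],0],[0.9,[8,0,0],0],[0.9,[10,0,0],0],[0.9,[11,0,0],0],[0.9,[12,0,0],0],[0.9,[12.5,0,0],0],[0.9,[12.5,0,0],0]]';python3 - <<'E'
from h import *
go([.6255,.0437,.0603],11.3)
E
```

```text
clock: 15.3
position: [0.6256, 0.0436, 0.0609]
tcp_rot: [[0.003, -0.198, 0.98], [0.0, 0.98, 0.198], [-1.0, -0.001, 0.003]]
wrist_force: [1.5, -0.8, -1.2]
finger_gap: 0.0258
t 15.3 pos [0.6256 0.0436 0.0609] yaw 11.4 tilt [0.003 0.   ] gap 0.0258 F [ 1.5 -0.8 -1.2] j [-0.34  0.6   0.28  1.76 -0.21  0.82  1.8 ]
shift [ 0.6  0.1 -0.1] roll 0.002 other -3.14
```

```bash
python3 -m inch '[[0.9,[0.5,0,0],0],[0.9,[0.8,0,0],0],[0.9,[1.1,0,0],0],[0.9,[1.4,0,0],0],[0.9,[1.4,0,0],0],[0.9,[1.4,0,0],0]]';python3 - <<'E'
from h import *
go([.6255,.0437,.0603],11.3)
E
```

```text
clock: 15.8
position: [0.6257, 0.0435, 0.0604]
tcp_rot: [[0.003, -0.197, 0.98], [0.0, 0.98, 0.197], [-1.0, -0.0, 0.003]]
wrist_force: [-2.9, -0.3, 6.7]
finger_gap: 0.0254
t 15.8 pos [0.6257 0.0435 0.0604] yaw 11.39 tilt [0.003 0.   ] gap 0.0254 F [-2.9 -0.3  6.7] j [-0.34  0.6   0.28  1.76 -0.21  0.82  1.8 ]
shift [ 0.1  0.2 -0.2] roll 0.002 other -3.14
```

Contact at the expected height, so it is seated. Release, back off and check.

```bash
python3 -m inch '[[0.6,[0,0,0],0],[0.5,[0,0,0],0],[0.4,[0,0,0],0],[0.3,[0,0,0],0],[0.3,[0,0,0],0],[0.3,[0,0,0],0]]'; python3 -m inch '[[0.3,[-20,0,0],0],[0.3,[-50,0,0],0],[0.2,[-90,0,0],0],[0,[-140,0,0],0],[0,[-140,0,0],0],[0,[-140,0,0],0],[0,[-140,0,0],0],[0,[-140,0,0],0]]';python3 - <<'E'
from h import *
from plant import arm
go([.6255,.0437,.20],11.3)
ims=[]
for n in("scene","side","wrist"):
  r=arm.get_image(n); pickle.dump(r,open(f'pics/{n}5.pkl','wb'))
  row=[crop(r,*(proj(r,[p])[0].astype(int)-(32,37)),65,75,4) for p in([.625,.0437,.06],)]
  if n!="wrist": row.append(crop(r,*(proj(r,[[.404,.331,.02]])[0].astype(int)-(45,37)),65,75,4))
  else: row.append(np.zeros_like(row[0]))
  ims.append(np.vstack(row))
cv2.imwrite('pics/c5.png',np.hstack(ims))
r=ld('wrist5'); u,v=proj(r,[[.6255,.0437,.084]])[0].astype(int)
for t in(195,215,235): print('label',top(r,u-18,v-24,36,48,.084,t))
E
```

```text
clock: 16.3
position: [0.6257, 0.0435, 0.0602]
tcp_rot: [[0.003, -0.198, 0.98], [0.0, 0.98, 0.198], [-1.0, -0.0, 0.003]]
wrist_force: [0.8, 0.3, 0.0]
finger_gap: 0.0608
clock: 16.97
position: [0.6242, 0.0436, 0.1984]
tcp_rot: [[0.001, -0.198, 0.98], [0.0, 0.98, 0.198], [-1.0, -0.0, 0.001]]
wrist_force: [-0.4, -0.0, 0.6]
finger_gap: 0.0873
t 16.9667 pos [0.6242 0.0436 0.1984] yaw 11.4 tilt [0.001 0.   ] gap 0.0873 F [-0.4 -0.   0.6] j [-0.38  0.44  0.33  1.64 -0.16  1.08  1.76]
shift [-1.6 -0.2  1.3] roll 0.002 other -3.14
label (array([625.7,  44.9]), array([625.6,  44.6]), array([40.6, 21.5]), 11.9)
label (array([625.4,  44.9]), array([625.7,  45. ]), array([35.3, 18.6]), 11.0)
label (array([625.4,  44.8]), array([625.5,  44.8]), array([33.2, 16. ]), 11.2)
```

View pics/c5.png

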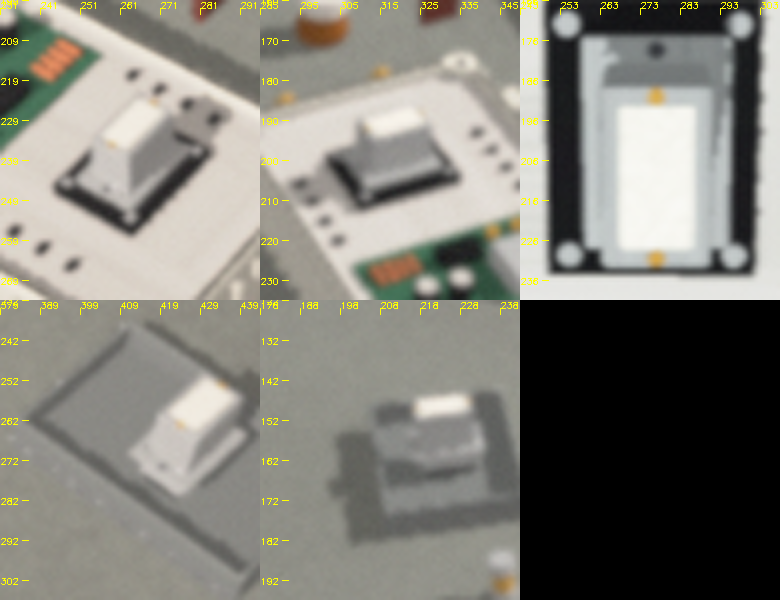

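The spare sits flush in the socket: its label measures 33.2 x 16.0 mm on the home plane, against 33.3 x 16.2 mm for the old module. The old module stands upright in the tray at scene (425,263). I'm handing in.

```bash
python3 -c "
from plant import arm
print(arm.close_job())"
```

```text
the job is handed in; nothing more can be done
None
```

I pulled the faulty module out and stood it upright in the grey tray. I then plugged the spare into the emptied socket, and handed the job in at about 17 s on the robot's clock.

- **Spare:** it stopped at the expected height, about 0.1 mm off, with a contact force of about 7 N. After release its label matched the old module's in size, angle and height in the wrist view. Its position differed by about 1 mm sideways, which is within the socket's play.
- **Old module:** the last scene and side pictures show it upright in the tray.
- **Gripper:** it was open and clear, about 14 cm above the seated module, when I handed in.
- **Small disagreements:** the side camera put the plugged module a few millimetres away from the scene and wrist views, so I relied on the wrist view. The tool drifted up to 0.6° off vertical during moves, and 0.2° at insertion, with no effect seen.
- **Not checked:** I didn't re-measure the bystanders at the end. No unexpected forces showed in the readings after each move.

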